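Lock the holder clamp past its clicks and seal the coin holder with the treadle

ROBOT

A 7-joint arm with a two-finger parallel gripper is mounted at the origin on the work surface. World frame = base frame: x ahead of the robot, y to its left, z up, the work surface at z = 0. Lengths are in m, angles in rad, forces in N, time in s.
With the tool pointing down it reaches from about 0.4 to 0.85 m from the base axis. Payload 6.9 kg.
Tool frame: the origin (TCP) lies between the finger pads; the fingertips stand 14 mm ahead of it and the grasp point (between the pads) lies 5 mm behind it (arm.tips_ahead is the distance from the TCP to the fingertips, in m); z points along the fingers, y is the line along which they close (so a half turn about z gives the same grasp; the last joint's range is limited). The gripper opens to 85 mm and grips with 20 to 120 N. Pads are 22 mm wide; open, the fingers measure 114 mm over their backs; the gripper's body (76 mm by 85 mm) begins 54 mm behind the grasp point. The pads swing forward as they close: fully open they stand 13 mm farther back than shut.
Start: joints at [1.351, 0.507, -0.238, 1.5, 0.126, 1.149, -0.155], TCP at [0.199, -0.592, 0.245] pointing down, gripper open.
Joint ranges: [-3.08, 3.08], [-0.24, 2.05], [-1.43, 1.35], [0, 2.5], [-1.52, 4.66], [0.17, 1.96], [-2.89, 2.89]. Speed limits (rad/s): [2.39, 2.39, 3.14, 3.14, 3.14, 3.14, 3.14].

INTERFACE

Orientations are given as a unit quaternion [w, x, y, z].
In Python, from cell import arm, imaging gives the robot as it stands.
- The arm moves only by the tool move_arm, never from a script. Its argument "increments" is a list that holds one entry, the list of rows, each a list of 7 numbers: the finger opening in mm, from 0 to 85.4, then the shift along the tool's x, y, z in mm, then the turn, a rotation vector about the tool's x, y, z in rad. A call has 1 to 8 rows; each row is the pose to reach, as a shift and turn from the pose commanded when the call began, along the tool's axes at that moment; what a row does not reach only later rows make up. A row lasts 1/12 s, in which the tool goes at most 41.7 mm and 7.16 degrees, less where a joint would pass 70% of its speed; a pose out of reach is approached as far as the arm can. A call with a gripper value outside its range is refused whole. The fingers move at their own pace and stop on an object; "force" is the grip in N (left out, the last holds). Time passes only in rows, so rows that repeat a pose let the fingers close. It gives the time, the measured TCP pose, the force, the opening and the grip force at its end, in the units of the state.
- arm.sense(): the state, without advancing time (a new reading comes with each control period).
- imaging.read_camera(name): name is "side" or "top" or "wrist"; returns a dict with "pixels" (384x512x3 uint8, red, green, blue), "mtx" (3x3 intrinsics, pixels), "R" (3x3) and "t" (3): a world point X has camera coordinates R X + t. Camera axes: x right, y down, z forward; pixel columns grow to the right and rows downward; lengths in m; the calibration is good to about 2 mm. A picture is of the moment at which its call begins. There is no depth.
- arm.sign_off(): hands the job in; it is judged then, once.
The state is a dict: "time_s": time; "qpos": joint angles; "joint_vel": joint speeds; "effort": joint torques, N m; "ee_pos": TCP position; "tool_rot": TCP orientation; "ft_force": force on the tool from outside, world axes, zero at the start; "torque": the same for the moment, N m; "opening": finger opening in m; "gripper_force": force on a finger pad.
Only numpy, scipy, OpenCV 4.12 (cv2) and the standard library are available. Lean on these libraries where they do the work, as an engineer would, in place of code of your own. Each camera call takes 0.05 s, during which the arm holds its last target. There are 200 camera calls.

TASK

Seal the coin holder that lies in the bench press. First turn the clamp knob clockwise half a turn by its handle, past both of its clicks, so that it rests in its last notch with the handle over the steel rib; only then push the treadle gently right down to its stop, hold it there for about a second and let it come back up. Do not force the handle or ram the treadle, and leave the other things on the desk where they are.

Things in the scene. Friction and masses are not known exactly. Their poses are not given: they have to be found in the camera images.
- press: grey bench press fixed to the desk: base plate 220 (x) x 350 (y) x 20 mm; origin: centre of underside, x away from the robot at yaw 0, y left. Column and bridge (155 mm high; y -45 to +25, x -10 to +105 mm) carry the ram over the holder. Clamp knob at (0, +120) mm, treadle at y = -110 mm. A steel rib at (+55, +120) mm, 50 mm high, marks locked
- clamp_pivot (a point): point on the clamp knob's upright axis, 65 mm above the desk, at the height of the handle's centre line; fixed to the press. Black fluted hub 52 mm across, top 80 mm above the desk, on a 68 mm round boss 38 mm high
- clamp_handle (a point): point on the centre line of the knob's handle, 70 mm from the axis. The handle is one level steel bar, 14 mm thick, with a 24 mm ball at its end 95 mm from the axis; its centre line is 65 mm above the desk, 45 mm above the base plate. It can be pushed sideways with closed fingertips reaching down beside it
- clamp (a joint): turn of the clamp knob, rad, clockwise from above: 0 at the start, handle towards the press's -x; 1.57 middle notch, handle towards its +y; 3.14 last notch, locked, handle towards its +x over the rib. It springs to the nearest notch: up to 0.5 Nm is needed to pass the humps at 0.79 and 2.36, then it snaps on by itself. End stop 3.3
- treadle_pad (a point): centre of the top of the rubber pad near the front end of the treadle, a sprung hinged plate 150 mm long (x), 55 mm wide (y); pad 50 x 55 mm. About 84 mm above the desk when up, 47 mm when down; it is 120 mm from the hinge
- treadle (a joint): angle of the treadle, rad: 0 up, 0.30 where it meets its stop. About 5 N on the pad starts it and 11 N brings it to the stop, pushing the ram 12 mm down; it springs back up when let go
- holder: white coin holder, 85 x 60 x 9 mm, lying in the nest under the ram, with a clear lid on it; origin: centre of its underside
- holder_lid (a joint): how far the holder's lid has been pushed down, m: 0 stands 6 mm proud; the treadle at its stop presses it to about 0.0045, which is shut; it stays where it is pushed
- magnifier: magnifying glass lying flat: 90 mm round black frame 12 mm thick (origin: centre of its underside), 100 mm handle along its own -x. Leave alone
- capsules: stack of three round coin capsules, 60 mm across, 30 mm high; origin: centre of underside. Leave alone
- jar: glass jar with steel cap, 68 mm across, 90 mm high; origin: centre of underside. Leave alone
- loupe: small eye loupe standing on end, 44 mm across, 38 mm high; origin: centre of underside. Leave alone
Things that resemble listed ones, but are neither listed nor needed, are in the scene too. Leave any black or purple look-alike of the holder alone.

How it is judged:
On the way, in this order (a step that is already met when the one before it is completed fails the run):
1. the clamp knob rests in its last notch, half a turn on (value of joint clamp above 2.9 rad and not (value of joint treadle above 0.1 rad)), for 0.2 s.
2. the treadle is held down at its stop for half a second, the lid shut (value of joint treadle above 0.275 rad and value of joint holder_lid above 0.0035 m and value of joint clamp above 2.9 rad), for 0.5 s.
At the end, for the whole second after the job is handed in: The clamp is in its last notch (above 2.9 rad), the treadle is back up (under 0.05 rad), the holder's lid is down by more than 3.5 mm, and the holder still lies at rest in its nest (origin within 40 mm of the press's origin, as at the start: 27 mm) (value of joint clamp above 2.9 rad and value of joint treadle below 0.05 rad and value of joint holder_lid above 0.0035 m and distance between holder and press below 0.04 m and linear speed of holder below 0.02 m/s); the robot touches nothing.
It fails at once if the treadle is pressed before the clamp is locked (value of joint treadle above 0.1 rad and value of joint clamp below 2.7 rad).
It fails at once if the press, its handle or treadle is forced (over 50 N) (contact force between the arm and press above 50 N).
It fails at once if the press, its handle or treadle is forced by the fingers (over 50 N) (contact force between the fingers and press above 50 N).
It fails at once if a bystander is shifted by more than 25 mm (distance of any of magnifier, capsules, jar, loupe from where it was at the start of the episode above 0.025 m).
It also fails if it takes over 61 s, if anything falls off the work surface, if the arm or the gripper's body presses on something with over 40 N, if the wrist force passes 120 N, or if a joint passes its speed limit or range.

## Working session

There is one attempt and no reset: what is moved stays moved. The work goes in short steps, Python scripts to look and compute and a tool call to move; the robot and the scene stay as the last step left them, time stands still between calls to the robot, and variables do not carry over. Pictures are saved under pics/ and viewed, at most 10 in all, crops included, and the job is handed in when it is done.

Besides the shell and the picture viewer there is one more tool, called after "Emit:" by a JSON object that holds its "op" and its "data", one argument or row to a line. move_arm: Moves the arm, as the interface text tells. Its arguments: {"type":"object","properties":{"increments":{"type":"array"},"force":{"type":"number"}},"required":["increments"]}

```bash
mkdir -p pics; python3 - <<'E'
from cell import arm, imaging
import cv2,numpy as np
for n in ("top","side"):
    c=imaging.read_camera(n); cv2.imwrite(f"pics/{n}0.png",c["pixels"][:,:,::-1])
    print(n,c["mtx"].round(1).tolist(),c["R"].round(3).tolist(),c["t"].round(3).tolist())
s=arm.sense(); print(s)
E
```

```text
top [[464.7, 0.0, 255.0], [0.0, 464.7, 190.3], [0.0, 0.0, 1.0]] [[-0.009, -1.0, -0.009], [-0.996, 0.01, -0.092], [0.092, 0.008, -0.996]] [0.038, 0.545, 1.274]
side [[464.3, 0.0, 260.1], [0.0, 464.3, 184.5], [0.0, 0.0, 1.0]] [[0.989, -0.146, 0.009], [-0.075, -0.558, -0.827], [0.126, 0.817, -0.563]] [-0.496, 0.125, 1.405]
{'time_s': 0.1, 'qpos': array([ 1.3515139 ,  0.50826249, -0.23752437,  1.50101302,  0.12568522,
        1.14893424, -0.15479989]), 'joint_vel': array([-0.00166132,  0.00120819,  0.00082769, -0.00344115,  0.0025262 ,
        0.00018127,  0.00030195]), 'effort': array([-5.12603583e-03, -6.21841908e+01, -2.19481654e+00, -2.50211030e+01,
        1.25999877e-02,  7.73999520e-03, -3.34085271e-06]), 'ee_pos': array([ 0.19923191, -0.5919407 ,  0.24451778]), 'tool_rot': array([-8.02934462e-04,  9.86843390e-01,  1.61677020e-01, -1.42482298e-04]), 'ft_force': array([ 1.10460784,  0.60263865, -0.52938873]), 'torque': array([-0.04428657,  0.05482604,  0.0641757 ]), 'gripper_force': 0.0, 'opening': 0.0853674682024189}
```

View pics/top0.png

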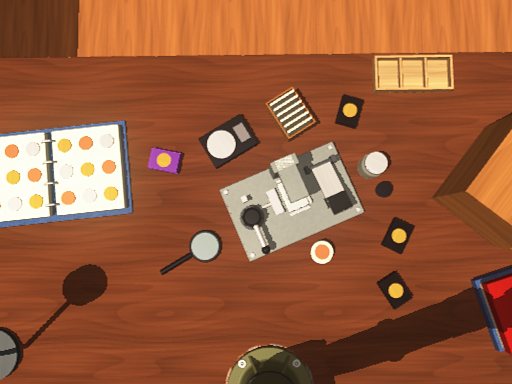

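View pics/side0.png

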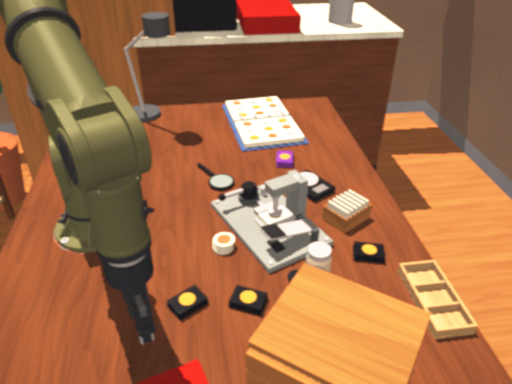

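The top view shows the press around (292,200), with its hub at (252,216), handle ball at (266,250), treadle at about (335,185) and dark pad at (343,203). The capsules are at (322,252), the magnifier at (205,246), the jar at (375,163) and the loupe at (385,189). Next I measure these.

```bash
cat > h.py <<'E'
import numpy as np
def ray(c,uv,z):
    d=c["R"].T@np.linalg.inv(c["mtx"])@np.array([uv[0],uv[1],1.]); o=-c["R"].T@c["t"]
    return o+d*(z-o[2])/d[2]
def proj(c,X):
    p=c["mtx"]@(c["R"]@np.array(X)+c["t"]); return p[:2]/p[2]
E
python3 - <<'E'
from cell import arm, imaging
import cv2,numpy as np
from h import *
c=imaging.read_camera("top"); im=c["pixels"]; hsv=cv2.cvtColor(im,cv2.COLOR_RGB2HSV)
m=((hsv[...,1]<60)&(hsv[...,2]>90)).astype(np.uint8)
r=np.zeros_like(m); r[138:265,215:368]=1; m*=r
m=cv2.morphologyEx(m,cv2.MORPH_CLOSE,np.ones((7,7)))
cs,_=cv2.findContours(m,0,2); k=max(cs,key=cv2.contourArea)
# base corners: left/bottom edges are unobstructed
hull=cv2.convexHull(k); b=cv2.boxPoints(cv2.minAreaRect(k))
P=np.array([ray(c,u,.02) for u in b]); print(b.round(1).tolist(),P.round(3).tolist(),"sides",np.linalg.norm(P-np.roll(P,1,0),axis=1).round(3))
print("centre",P.mean(0).round(3))
x=im[130:270,210:375,::-1]; cv2.imwrite("pics/crop0.png",cv2.resize(x,None,fx=4,fy=4,interpolation=cv2.INTER_CUBIC))
for n,u,z in (("hub",(252,216),.08),("ball",(266,250),.065),("pad",(343,203),.084),("caps",(322,252),.03),("jar",(376,162),.09),("mag",(205,246),.012),("loupe",(385,189),.038)): print(n,ray(c,u,z).round(3))
E
```

```text
[[216.8000030517578, 185.60000610351562], [331.3999938964844, 136.0], [364.1000061035156, 211.5], [249.5, 261.1000061035156]] [[0.56, 0.14, 0.02], [0.698, -0.186, 0.02], [0.483, -0.271, 0.02], [0.349, 0.049, 0.02]] sides [0.23  0.353 0.231 0.348]
centre [ 0.522 -0.067  0.02 ]
hub [0.471 0.04  0.08 ]
ball [0.381 0.004 0.065]
pad [ 0.503 -0.202  0.084]
caps [ 0.373 -0.15   0.03 ]
jar [ 0.612 -0.291  0.09 ]
mag [0.391 0.174 0.012]
loupe [ 0.544 -0.327  0.038]
```

View pics/crop0.png

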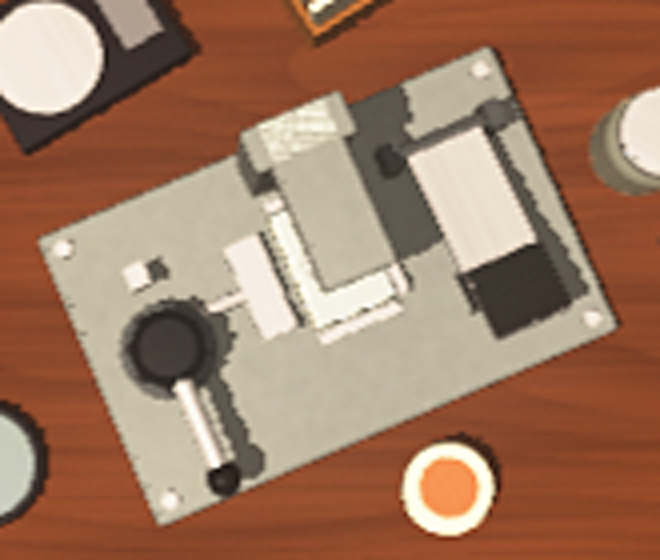

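The crop shows the base corners at (220,190), (332.5,142), (364.5,211) and (251,261). The hub is at (252,216), the ball at (266,249.5), the rib at (244,199) and the pad at about (339.5,202). This is the only press, with the white holder under its ram.

```bash
python3 - <<'E'
from cell import arm, imaging
import numpy as np
from h import *
c=imaging.read_camera("top")
L,T,Rr,B=[ray(c,u,.02) for u in ((220,190.25),(332.5,141.75),(364.5,211.25),(250.75,261))]
print("sides",[round(float(np.linalg.norm(a-b)),3) for a,b in ((L,T),(T,Rr),(Rr,B),(B,L))])
ctr=(L+T+Rr+B)/4; y=(L-T+B-Rr)[:2]; yaw=np.arctan2(-y[0],y[1]); print(ctr.round(4),yaw)
cs,sn=np.cos(yaw),np.sin(yaw); R=np.array([[cs,-sn],[sn,cs]])
W=lambda x,y: ctr[:2]+R@[x,y]
for n,p,u,z in (("hub",(0,.12),(252,216),.08),("ball",(-.095,.12),(266.25,249.5),.065),("rib",(.055,.12),(243.5,198.5),.07)):
    print(n,W(*p).round(4),ray(c,u,z).round(4))
p=ray(c,(339.5,202.5),.084); print("pad",p.round(4),"local",(R.T@(p[:2]-ctr[:2])).round(4))
s=imaging.read_camera("side")
print("side proj hub,ball",proj(s,[*W(0,.12),.08]).round(1),proj(s,[*W(-.095,.12),.065]).round(1),proj(s,[*p[:2],.084]).round(1))
E
python3 - <<'E'
import cv2
im=cv2.imread('pics/side0.png')[160:275,200:340]
cv2.imwrite('pics/crop1.png',cv2.resize(im,None,fx=5,fy=5,interpolation=cv2.INTER_CUBIC))
E
```

```text
sides [0.346, 0.215, 0.346, 0.215]
[ 0.5153 -0.0711  0.02  ] 0.399789763189576
hub [0.4686 0.0395] [0.4714 0.0405 0.08  ]
ball [0.3811 0.0025] [0.382  0.0033 0.065 ]
rib [0.5193 0.0609] [0.5191 0.0631 0.07  ]
pad [ 0.5049 -0.1925  0.084 ] local [-0.0568 -0.1078]
side proj hub,ball [248.2 185.2] [221.3 198.1] [272.1 230.6]
```

View pics/crop1.png

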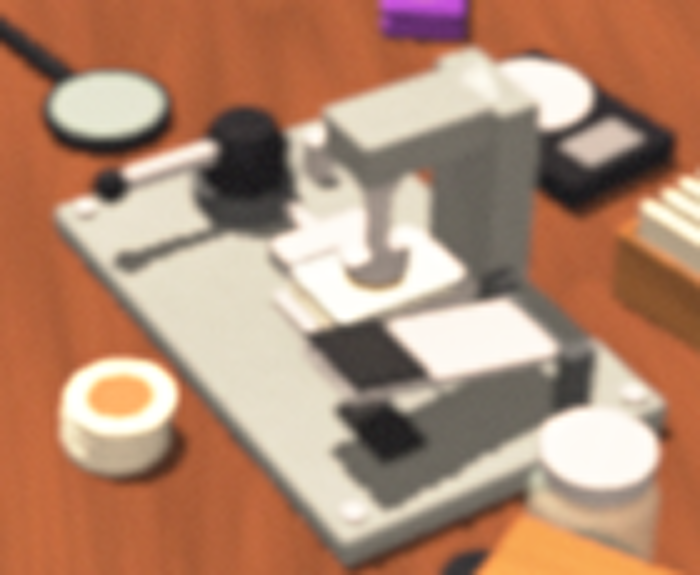

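Emit:
{"op": "move_arm", "data": {
  "increments": [
    [[0,20,-14,0,0,0,0],[0,53,-36,0,0,0,0],[0,90,-60,0,0,0,0],[0,127,-85,0,0,0,0],[0,164,-110,0,0,0,0],[0,200,-135,0,0,0,0],[0,235,-159,0,0,0,0],[0,260,-176,0,0,0,0]]
  ],
  "force": 30
}}

```text
time_s: 0.92
ee_pos: [0.3904, -0.3408, 0.2454]
tool_rot: [0.0, 0.987, 0.162, 0.0]
ft_force: [1.2, -0.5, 0.2]
opening: -0.0002
gripper_force: 0.0
```

```bash
cat >> h.py <<'E'
from scipy.spatial.transform import Rotation as Rot
HUB=np.array([.470,.040]); PAD=np.array([.505,-.1925]); YAW=.40
def local(X): # world -> press-axis coordinates about the hub, mm
    return (Rot.from_euler('z',-YAW).as_matrix()[:2,:2]@(np.array(X)[:2]-HUB)*1000).round(1)
def shift(s,X): # tool-axis shift, mm, from the measured pose to world X
    w,x,y,z=s["tool_rot"]; return (Rot.from_quat([x,y,z,w]).inv().apply(np.array(X)-s["ee_pos"])*1000).round(1)
def behind(clamp,r,off): # point off behind the handle at clamp angle
    a=YAW+np.pi-clamp; return HUB+r*np.array([np.cos(a),np.sin(a)])+off*np.array([-np.sin(a),np.cos(a)])
E
python3 - <<'E'
from cell import arm
from h import *
s=arm.sense(); print(s["ee_pos"].round(4),s["qpos"].round(2),s["opening"],s["tool_rot"].round(3),s["time_s"])
p=behind(0,.062,.037); print(p, shift(s,[*p,.245]), shift(s,[*p,.061]))
E
```

```text
[ 0.3904 -0.3408  0.2454] [ 0.89  0.35 -0.31  1.78  0.12  1.04 -0.71] -0.00021122743018058755 [0.    0.987 0.162 0.   ] 0.9167
[ 0.4273027  -0.01822319] [ 137.8 -294.     0.4] [ 137.8 -294.   184.4]
```

Emit:
{"op": "move_arm", "data": {
  "increments": [
    [[0,12,-22,0,0,0,0],[0,29,-59,0,0,0,0],[0,46,-97,0,0,0,0],[0,64,-136,0,0,0,0],[0,82,-175,0,0,0,0],[0,100,-213,0,0,0,0],[0,118,-252,0,0,0,0],[0,135,-285,0,0,0,0]]
  ]
}}

```text
time_s: 1.58
ee_pos: [0.4262, -0.0274, 0.2456]
tool_rot: [0.0, 0.987, 0.162, 0.0]
ft_force: [1.0, 0.1, -0.0]
opening: -0.0002
gripper_force: 0.0
```

```bash
python3 - <<'E'
from cell import arm,imaging
from h import *
import cv2
s=arm.sense(); print(s["ee_pos"].round(4),s["qpos"].round(2),s["time_s"],s["ft_force"].round(1))
p=behind(0,.062,.037); print(p, shift(s,[*p,.061]))
a=[cv2.resize(imaging.read_camera(n)["pixels"][y0:y0+170,x0:x0+200],None,fx=2,fy=2) for n,x0,y0 in (("top",180,130),("side",150,100))]
cv2.imwrite("pics/m1.png",np.hstack(a)[:,:,::-1])
E
```

```text
[ 0.4262 -0.0274  0.2456] [ 0.39  0.22 -0.47  1.98  0.12  0.97 -1.38] 1.5833 [ 1.   0.1 -0. ]
[ 0.4273027  -0.01822319] [  3.9  -8.5 184.6]
```

View pics/m1.png

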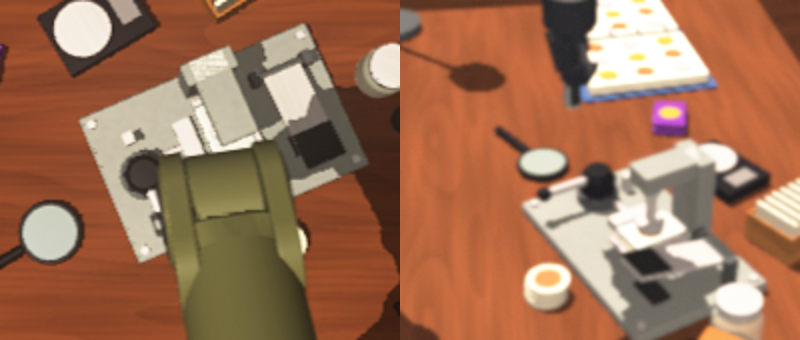

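The fingers hang in front of the handle on its -y side (side crop around (570,100)), and everything is clear below them. I descend here.

Emit:
{"op": "move_arm", "data": {
  "increments": [
    [[0,1,0,15,0,0,0],[0,2,0,42,0,0,0],[0,3,0,72,0,0,0],[0,4,0,102,0,0,0],[0,4,0,132,0,0,0],[0,4,0,160,0,0,0],[0,4,0,178,0,0,0],[0,4,0,184,0,0,0]]
  ]
}}

```text
time_s: 2.35
ee_pos: [0.4291, -0.0285, 0.059]
tool_rot: [-0.0, 0.987, 0.162, -0.002]
ft_force: [1.0, -0.0, 0.9]
opening: 0.0002
gripper_force: 0.0
```

```bash
python3 - <<'E'
from cell import arm
from h import *
s=arm.sense(); print(s["ee_pos"].round(4),s["qpos"].round(2),s["time_s"],s["ft_force"].round(1))
for c in (0,.15,.3,.45,.6,.75,.85,.95,1.1): print(c,shift(s,[*behind(c,.062,.023),.061]))
E
```

```text
[ 0.4291 -0.0285  0.059 ] [ 0.24  0.51 -0.33  2.22  0.36  0.47 -1.62] 2.35 [ 1.  -0.   0.9]
0 [  0.5 -24.2  -2. ]
0.15 [ -2.9 -33.5  -2. ]
0.3 [ -5.  -43.2  -2. ]
0.45 [ -5.5 -53.1  -1.9]
0.6 [ -4.6 -63.   -1.9]
0.75 [ -2.2 -72.6  -1.9]
0.85 [  0.2 -78.8  -1.9]
0.95 [  3.2 -84.7  -1.9]
1.1 [  8.7 -92.9  -1.9]
```

Emit:
{"op": "move_arm", "data": {
  "increments": [
    [[0,0,-9,-2,0,0,0],[0,0,-17,-2,0,0,0],[0,0,-23,-2,0,0,0],[0,-1,-28,-2,0,0,0],[0,-3,-33,-2,0,0,0],[0,-4,-38,-2,0,0,0],[0,-5,-43,-2,0,0,0]]
  ]
}}

```text
time_s: 2.93
ee_pos: [0.4146, 0.0107, 0.0645]
tool_rot: [0.001, 0.987, 0.161, 0.003]
ft_force: [9.1, -7.8, 0.2]
opening: -0.0001
gripper_force: 4.3
```

```bash
python3 - <<'E'
from cell import arm
from h import *
s=arm.sense(); print(s["ee_pos"].round(4),s["qpos"].round(2),s["time_s"],s["ft_force"].round(1),s["torque"].round(2))
for c in (.3,.45,.6,.75,.85,.95,1.1,1.25): print(c,shift(s,[*behind(c,.062,.023),.061]))
E
```

```text
[0.4146 0.0107 0.0645] [ 0.14  0.48 -0.32  2.26  0.35  0.44 -1.71] 2.9333 [ 9.1 -7.8  0.2] [-1.45 -1.88 -0.13]
0.3 [-3.8 -1.5  3.5]
0.45 [ -4.3 -11.4   3.4]
0.6 [ -3.4 -21.3   3.4]
0.75 [ -1.  -30.9   3.4]
0.85 [  1.3 -37.1   3.4]
0.95 [  4.3 -43.    3.4]
1.1 [  9.9 -51.2   3.4]
1.25 [ 16.6 -58.5   3.4]
```

Emit:
{"op": "move_arm", "data": {
  "increments": [
    [[0,4,0,0,0,0,0],[0,6,-3,0,0,0,0],[0,6,-7,0,0,0,0],[0,6,-11,0,0,0,0],[0,6,-15,0,0,0,0]]
  ]
}}

```text
time_s: 3.35
ee_pos: [0.4131, 0.0245, 0.0639]
tool_rot: [0.002, 0.987, 0.16, 0.0]
ft_force: [4.2, -12.6, 1.7]
opening: -0.0006
gripper_force: 5.9
```

```bash
python3 - <<'E'
from cell import arm,imaging
from h import *
import cv2
s=arm.sense(); print(s["ee_pos"].round(4),s["qpos"].round(2),s["time_s"],s["ft_force"].round(1),s["torque"].round(2))
for c in (.45,.6,.75,.85,.95,1.1,1.25): print(c,shift(s,[*behind(c,.057,.023),.061]))
a=[cv2.resize(imaging.read_camera("side")["pixels"][130:250,180:320],(560,480),interpolation=2)]
cv2.imwrite("pics/m2.png",np.hstack(a)[:,:,::-1])
E
```

```text
[0.4131 0.0245 0.0639] [ 0.1   0.48 -0.31  2.26  0.35  0.44 -1.74] 3.35 [  4.2 -12.6   1.7] [-2.46 -0.94 -0.06]
0.45 [-2.5  4.   2.9]
0.6 [-2.  -5.2  2.9]
0.75 [ -0.  -14.2   2.9]
0.85 [  2.  -20.    2.8]
0.95 [  4.6 -25.5   2.8]
1.1 [  9.5 -33.3   2.8]
1.25 [ 15.6 -40.3   2.8]
```

View pics/m2.png

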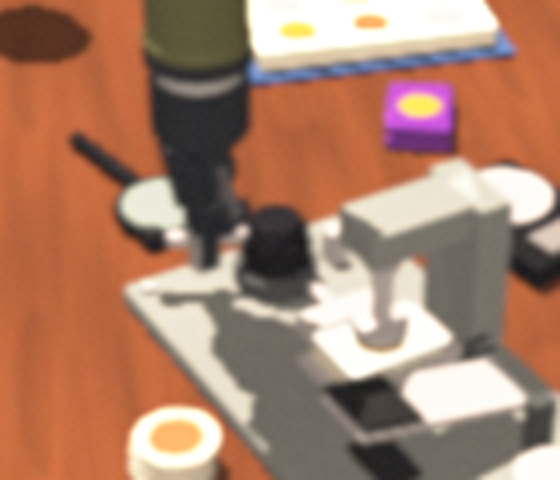

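The fingers push the handle's bar beside the hub (crop (205,240)), and it has turned about 0.5 rad. I continue.

Emit:
{"op": "move_arm", "data": {
  "increments": [
    [[0,0,-4,0,0,0,0],[0,1,-8,0,0,0,0],[0,2,-12,0,0,0,0],[0,3,-17,0,0,0,0],[0,5,-21,0,0,0,0],[0,6,-24,0,0,0,0]]
  ]
}}

```text
time_s: 3.9
ee_pos: [0.4108, 0.0519, 0.0637]
tool_rot: [0.0, 0.987, 0.161, 0.0]
ft_force: [0.3, 0.1, 0.9]
opening: 0.0
gripper_force: 0.0
```

```bash
cat > st.py <<'E'
from cell import arm
from h import *
import sys
s=arm.sense(); print(s["ee_pos"].round(4),local(s["ee_pos"]),s["qpos"].round(2),s["time_s"],s["ft_force"].round(1))
for c in map(float,sys.argv[2:]): print(c,shift(s,[*behind(c,float(sys.argv[1]),.023),.061]))
E
python3 st.py .057 .95 1.1 1.25 1.4 1.55 1.7
```

```text
[0.4108 0.0519 0.0637] [-49.9  34. ] [ 0.04  0.48 -0.31  2.26  0.34  0.44 -1.8 ] 3.9 [0.3 0.1 0.9]
0.95 [-1.9  1.2  2.7]
1.1 [ 3.  -6.6  2.7]
1.25 [  9.1 -13.6   2.7]
1.4 [ 16.1 -19.5   2.7]
1.55 [ 23.9 -24.4   2.7]
1.7 [ 32.4 -28.    2.7]
```

Emit:
{"op": "move_arm", "data": {
  "increments": [
    [[0,2,-6,0,0,0,0],[0,7,-12,0,0,0,0],[0,13,-17,0,0,0,0],[0,19,-22,0,0,0,0],[0,25,-25,0,0,0,0],[0,30,-27,0,0,0,0],[0,34,-28,0,0,0,0],[0,38,-29,0,0,0,0]]
  ]
}}

```text
time_s: 4.57
ee_pos: [0.4368, 0.0909, 0.063]
tool_rot: [0.001, 0.987, 0.162, -0.001]
ft_force: [-4.4, -2.9, 3.5]
opening: -0.0002
gripper_force: 2.9
```

```bash
python3 st.py .057 1.7 1.85 2.0 2.15 2.3 2.4 2.5
```

```text
[0.4368 0.0909 0.063 ] [-10.8  59.8] [-0.04  0.51 -0.31  2.18  0.32  0.5  -1.85] 4.5667 [-4.4 -2.9  3.5]
1.7 [-4.6  0.7  2. ]
1.85 [ 4.3 -1.6  2. ]
2.0 [13.4 -2.6  2. ]
2.15 [22.6 -2.2  1.9]
2.3 [31.7 -0.4  1.9]
2.4 [37.5  1.6  1.9]
2.5 [43.1  4.1  1.9]
```

Emit:
{"op": "move_arm", "data": {
  "increments": [
    [[0,4,-1,0,0,0,0],[0,8,-2,0,0,0,0],[0,12,-2,0,0,0,0],[0,16,-2,0,0,0,0],[0,20,-2,0,0,0,0],[0,24,-1,0,0,0,0]]
  ]
}}

```text
time_s: 5.07
ee_pos: [0.4552, 0.0969, 0.0623]
tool_rot: [0.002, 0.987, 0.161, -0.005]
ft_force: [-13.3, -6.4, 7.3]
opening: 0.0002
gripper_force: 6.5
```

```bash
python3 st.py .057 2.15 2.3 2.4 2.5 2.6
```

```text
[0.4552 0.0969 0.0623] [ 8.5 58.2] [-0.05  0.54 -0.31  2.13  0.32  0.54 -1.84] 5.0667 [-13.3  -6.4   7.3]
2.15 [ 3.3 -2.3  1.2]
2.3 [12.3 -0.6  1.1]
2.4 [18.2  1.4  1.1]
2.5 [23.8  3.9  1. ]
2.6 [29.1  6.9  1. ]
```

Emit:
{"op": "move_arm", "data": {
  "increments": [
    [[0,4,0,0,0,0,0],[0,8,0,0,0,0,0],[0,12,1,0,0,0,0],[0,15,2,0,0,0,0]]
  ]
}}

```text
time_s: 5.4
ee_pos: [0.4713, 0.101, 0.0622]
tool_rot: [0.001, 0.987, 0.161, -0.004]
ft_force: [-6.8, -2.1, 0.6]
opening: -0.0003
gripper_force: 2.7
```

```bash
python3 st.py .057 2.3 2.4 2.5 2.6 2.7
```

```text
[0.4713 0.101  0.0622] [25.  55.6] [-0.05  0.55 -0.32  2.09  0.31  0.56 -1.84] 5.4 [-6.8 -2.1  0.6]
2.3 [-4.3 -1.9  1.2]
2.4 [1.5 0.  1.2]
2.5 [7.1 2.5 1.1]
2.6 [12.5  5.6  1.1]
2.7 [17.5  9.2  1. ]
```

Emit:
{"op": "move_arm", "data": {
  "increments": [
    [[0,4,1,0,0,0,0],[0,7,3,0,0,0,0],[0,7,3,0,0,0,0],[0,7,3,0,0,0,0]]
  ]
}}

```text
time_s: 5.73
ee_pos: [0.4834, 0.1024, 0.0634]
tool_rot: [-0.0, 0.987, 0.161, 0.001]
ft_force: [-1.0, -0.2, 0.6]
opening: -0.0002
gripper_force: 0.0
```

```bash
python3 st.py .057 2.5; python3 - <<'E'
from cell import imaging
import cv2,numpy as np
a=[cv2.resize(imaging.read_camera(n)["pixels"][y0:y0+120,x0:x0+130],(390,360),interpolation=2) for n,x0,y0 in (("top",205,140),("side",190,130))]
cv2.imwrite("pics/m3.png",np.hstack(a)[:,:,::-1])
E
```

```text
[0.4834 0.1024 0.0634] [36.7 52.3] [-0.04  0.56 -0.32  2.06  0.31  0.56 -1.83] 5.7333 [-1.  -0.2  0.6]
2.5 [-4.8  0.1  2.4]
```

View pics/m3.png

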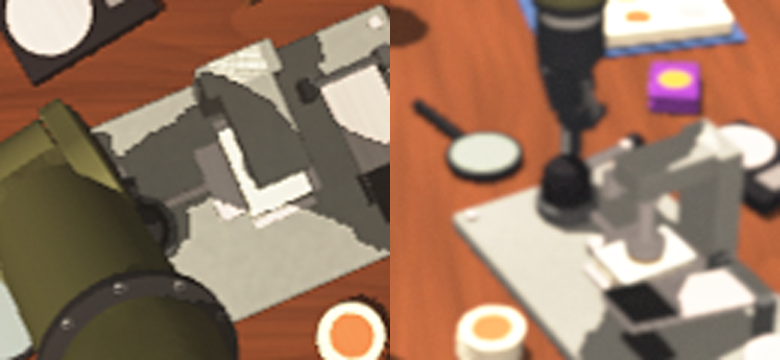

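The side view shows the bar behind the hub, with its ball at about (635,145): the handle points to +x, locked. The force is zero. I lift away.

Emit:
{"op": "move_arm", "data": {
  "increments": [
    [[0,0,-8,0,0,0,0],[0,0,-10,-20,0,0,0],[0,0,-10,-50,0,0,0],[0,0,-10,-85,0,0,0],[0,0,-10,-120,0,0,0],[0,0,-10,-150,0,0,0],[0,0,-10,-175,0,0,0],[0,0,-10,-185,0,0,0]]
  ]
}}

```text
time_s: 6.5
ee_pos: [0.4803, 0.1132, 0.2521]
tool_rot: [-0.0, 0.987, 0.162, 0.003]
ft_force: [0.3, 0.2, 1.0]
opening: -0.0001
gripper_force: 0.0
```

```bash
python3 - <<'E'
from cell import arm
from h import *
s=arm.sense(); print(s["ee_pos"].round(4),s["qpos"].round(2),s["ft_force"].round(1)); print(shift(s,[*PAD,.245]))
E
```

```text
[0.4803 0.1132 0.2521] [ 0.04  0.31 -0.43  1.83  0.15  1.03 -1.69] [0.3 0.2 1. ]
[-74.4 297.6   6.8]
```

Emit:
{"op": "move_arm", "data": {
  "increments": [
    [[0,-5,20,0,0,0,0],[0,-14,57,0,0,0,0],[0,-24,97,0,0,0,0],[0,-34,137,0,0,0,0],[0,-44,177,0,0,0,0],[0,-54,217,0,0,0,0],[0,-64,257,0,0,0,0],[0,-73,290,0,0,0,0]]
  ]
}}

```text
time_s: 7.17
ee_pos: [0.5025, -0.1888, 0.2484]
tool_rot: [0.0, 0.987, 0.161, 0.0]
ft_force: [0.6, 0.6, 0.9]
opening: 0.0
gripper_force: 0.0
```

```bash
python3 - <<'E'
from cell import arm,imaging
from h import *
import cv2
s=arm.sense(); print(s["ee_pos"].round(4),s["qpos"].round(2),s["ft_force"].round(1)); print(shift(s,[*PAD,.105]))
a=[cv2.resize(imaging.read_camera(n)["pixels"][y0:y0+120,x0:x0+130],(390,360),interpolation=2) for n,x0,y0 in (("top",205,140),("side",210,130))]
cv2.imwrite("pics/m4.png",np.hstack(a)[:,:,::-1])
E
```

```text
[ 0.5025 -0.1888  0.2484] [ 0.54  0.37 -0.32  1.73  0.13  1.06 -1.07] [0.6 0.6 0.9]
[  1.1   4.1 143.4]
```

View pics/m4.png

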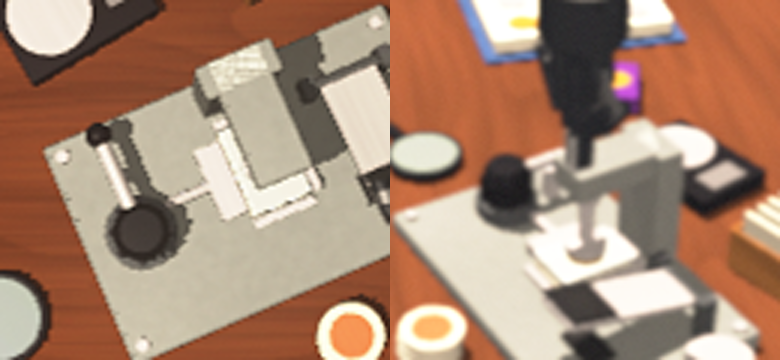

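The handle lies over the rib (crop ball at (98,132), hub at (145,232)), and the fingers hang over the pad. I descend to just above it.

Emit:
{"op": "move_arm", "data": {
  "increments": [
    [[0,1,3,15,0,0,0],[0,1,4,40,0,0,0],[0,1,4,68,0,0,0],[0,1,4,96,0,0,0],[0,1,4,118,0,0,0],[0,1,4,132,0,0,0],[0,1,4,138,0,0,0]]
  ]
}}

```text
time_s: 7.85
ee_pos: [0.504, -0.1881, 0.1082]
tool_rot: [-0.001, 0.987, 0.162, -0.001]
ft_force: [-0.5, 0.4, 0.5]
opening: -0.0001
gripper_force: 0.0
```

Emit:
{"op": "move_arm", "data": {
  "increments": [
    [[0,0,0,5,0,0,0],[0,0,0,10,0,0,0],[0,0,0,14,0,0,0],[0,0,0,18,0,0,0],[0,0,0,22,0,0,0],[0,0,0,26,0,0,0]]
  ]
}}

```text
time_s: 8.35
ee_pos: [0.5047, -0.1902, 0.0845]
tool_rot: [0.0, 0.987, 0.161, -0.0]
ft_force: [-3.5, -0.2, 5.3]
opening: 0.0003
gripper_force: 2.5
```

Emit:
{"op": "move_arm", "data": {
  "increments": [
    [[0,0,0,4,0,0,0],[0,0,0,8,0,0,0],[0,0,0,12,0,0,0],[0,0,0,16,0,0,0],[0,0,0,19,0,0,0],[0,0,0,22,0,0,0],[0,0,0,24,0,0,0],[0,0,0,25,0,0,0]]
  ]
}}

```text
time_s: 9.02
ee_pos: [0.5039, -0.1907, 0.0614]
tool_rot: [0.001, 0.987, 0.161, -0.001]
ft_force: [-14.9, 1.2, 40.7]
opening: -0.0001
gripper_force: 20.8
```

That is firmly on the stop, with more force than needed. I ease off slightly and hold.

Emit:
{"op": "move_arm", "data": {
  "increments": [
    [[0,0,0,-1,0,0,0],[0,0,0,-1.5,0,0,0],[0,0,0,-1.5,0,0,0],[0,0,0,-1.5,0,0,0]]
  ]
}}

```text
time_s: 9.35
ee_pos: [0.5038, -0.1907, 0.0621]
tool_rot: [0.001, 0.987, 0.161, -0.001]
ft_force: [-8.6, -2.0, 20.6]
opening: 0.0001
gripper_force: 10.5
```

Now 20 N, still on the stop. I hold about a second, then release slowly.

Emit:
{"op": "move_arm", "data": {
  "increments": [
    [[0,0,0,0,0,0,0],[0,0,0,0,0,0,0],[0,0,0,0,0,0,0],[0,0,0,0,0,0,0],[0,0,0,0,0,0,0],[0,0,0,0,0,0,0],[0,0,0,0,0,0,0],[0,0,0,0,0,0,0]]
  ]
}}

```text
time_s: 10.02
ee_pos: [0.5038, -0.1907, 0.0621]
tool_rot: [0.001, 0.987, 0.161, -0.001]
ft_force: [-8.6, -1.4, 20.6]
opening: 0.0001
gripper_force: 10.5
```

Emit:
{"op": "move_arm", "data": {
  "increments": [
    [[0,0,0,0,0,0,0],[0,0,0,0,0,0,0],[0,0,0,0,0,0,0],[0,0,0,-5,0,0,0],[0,0,0,-12,0,0,0],[0,0,0,-20,0,0,0],[0,0,0,-28,0,0,0],[0,0,0,-36,0,0,0]]
  ]
}}

```text
time_s: 10.68
ee_pos: [0.5065, -0.1894, 0.0978]
tool_rot: [0.0, 0.987, 0.162, 0.002]
ft_force: [2.7, 1.3, 1.6]
opening: 0.0001
gripper_force: 1.0
```

Emit:
{"op": "move_arm", "data": {
  "increments": [
    [[0,0,0,-10,0,0,0],[0,0,0,-30,0,0,0],[0,0,0,-60,0,0,0],[0,0,0,-95,0,0,0],[0,0,0,-120,0,0,0],[0,0,0,-140,0,0,0],[0,0,0,-145,0,0,0],[0,0,0,-145,0,0,0]]
  ]
}}

```text
time_s: 11.35
ee_pos: [0.5054, -0.1899, 0.2434]
tool_rot: [0.001, 0.987, 0.162, 0.001]
ft_force: [0.2, 0.5, -0.6]
opening: 0.0002
gripper_force: 0.0
```

```bash
python3 - <<'E'
from cell import arm,imaging
from h import *
import cv2
s=arm.sense(); print(s["ee_pos"].round(4),s["ft_force"].round(1),s["time_s"])
a=[cv2.resize(imaging.read_camera(n)["pixels"][y0:y0+120,x0:x0+130],(390,360),interpolation=2) for n,x0,y0 in (("top",205,140),("side",210,150))]
cv2.imwrite("pics/m5.png",np.hstack(a)[:,:,::-1])
E
```

```text
[ 0.5054 -0.1899  0.2434] [ 0.2  0.5 -0.6] 11.35
```

View pics/m5.png

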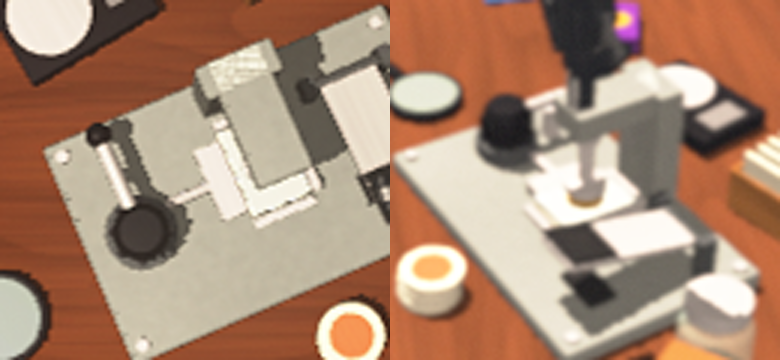

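The handle is still over the rib, the treadle is back up, the ram is clear of the lid and the holder is in its nest. I hand the job in.

```bash
python3 -c "
from cell import arm
print(arm.sign_off())"
```

```text
the job is handed in; nothing more can be done
None
```

The job is handed in, though the hand-in gave no verdict: the clamp is in its last notch over the rib, the treadle was held at its stop about 1.2 s (about 43 N for a moment, then eased to about 22 N) and is back up, and I saw nothing else moved; the lid's depth was not measured.

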